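# Set up the two tiered dessert stands

## Robot

A 6-joint arm with a two-finger parallel gripper is mounted at the origin on a cart in front of the work surface, level with it; the furniture and walls round the work are solid. World frame = base frame: x ahead of the robot, y to its left, z up, the work surface at z = 0. Lengths are in mm, angles in rad, forces in N, time in s.
With the tool pointing down it reaches from about 350 to 775 mm from the base axis. Payload 7.3 kg.
Tool frame: the origin (TCP) lies at the very end of the fingers, on their centre line; the grasp point (between the pads) lies behind it (bot.grip_point_offset is the z of the grasp point in the tool frame, in mm); z points along the fingers, y is the line along which they close (so a half turn about z gives the same grasp; the last joint's range is limited). The gripper opens to 92 mm and grips with 3 to 60 N. Pads are 19 mm wide; open, the fingers measure 130 mm over their backs; the gripper's body (75 mm by 190 mm) begins 47 mm behind the grasp point.
Start: joints at [0.972, 0.342, 1.524, -0, 1.275, -0.146], TCP at [229.669, 472.12, 226.741] pointing down, gripper open.
Joint ranges: [-2.53, 2.53], [-0.77, 2.02], [0.04, 2.7], [-1, 4.14], [0.28, 2.66], [-3.11, 3.11]. Speed limits (rad/s): [2.57, 2.57, 3.14, 3.14, 3.14, 3.14].

## Interface

Orientations are given as [roll, pitch, yaw] about the fixed x, y, z axes, in that order (R = Rz(yaw) Ry(pitch) Rx(roll)).
In Python, from plant import bot gives the robot as it stands. The module is installed in compiled form; this text tells all that it offers.
- The arm moves only by the shell command python3 -m crank 'ROWS'. ROWS is JSON, a list that holds one entry, the list of rows, each a list of 5 numbers: the opening, from 0 (shut) to 1 (fully open), then the shift along the tool's x, y, z in cm, then the turn about the tool's z in degrees. In form: [[[claw, x, y, z, turn], ...]]. A call has exactly 10 rows; each row is the pose to reach, as a shift and turn from the pose commanded when the call began, along the tool's axes at that moment; what a row does not reach only later rows make up. A row lasts 1/10 s, in which the tool goes at most 50 mm and 8.59 degrees, less where a joint would pass 70% of its speed; a pose out of reach is approached as far as the arm can. A call with a gripper value outside its range is refused whole. The fingers move at their own pace and stop on an object; the grip force is fixed at half the most. Time passes only in rows, so rows that repeat a pose let the fingers close, or fill a call up. It gives the time, the measured TCP pose, the force, the opening and the grip force at its end, in the units of the state.
- bot.get_obs(): the state, without advancing time (a new reading comes with each control period).
- bot.capture(name): name is "side" or "top" or "wrist"; returns (picture, depth): 480x640x3 uint8, red, green, blue; 480x640 float32, mm along the optical axis (not along the pixel's ray), 0 where there is no reading.
- bot.calibration(name): a dict with "vertical_fov" (degrees; the focal length in pixels is half the picture's height over the tangent of half this angle, whatever the lens; pixels are square), "cx", "cy" (the principal point, pixels), "rvec" (rotation vector, rad) and "tvec" (3), from world to camera coordinates, as OpenCV has them; the wrist camera has in their place "tool_from_camera" (4x4, takes a point from camera to tool coordinates, whose origin is the TCP and whose axes are the flange's). Camera axes: x right, y down, z forward; pixel columns grow to the right and rows downward; lengths in mm; the calibration is good to about 2 mm. A picture is of the moment at which its call begins: read the wrist's pose just before it. calibration takes no time and is no camera call.
- bot.close_job(): hands the job in; it is judged then, once.
The state is a dict: "time": time; "joint_positions": joint angles; "dq": joint speeds; "tau": joint torques, N m; "tool_pos": TCP position; "tcp_rot": TCP orientation; "contact_force": force on the tool from outside, world axes, zero at the start; "moment": the same for the moment, N m; "grip_width": finger opening in mm; "finger_force": force on a finger pad.
Only numpy, scipy, OpenCV 4.12 (cv2) and the standard library are available. Lean on these libraries where they do the work, as an engineer would, in place of code of your own. Each camera call takes 0.05 s, during which the arm holds its last target. There are 200 camera calls.

## Task

Put together the two dessert stands on the table: the round tiers go on the round base and the square tiers on the square base, on each the larger tier first and the smaller one on top of it, every pedestal fully seated over the peg below. Line up the sides of the square tiers with the sides of the square base (any quarter turn will do). Leave the piping nozzles, the small bottle and the honey jar where they are.

Things in the scene. Friction and masses are not known exactly. Their poses are not given: they have to be found in the camera images.
- round_base: fixed round steel base plate, 150 mm across with a black rubber edge band 7 mm wide, lying on the table with no pedestal; its top face is 12 mm above its origin (centre of underside, on the table); a round upright peg 20 mm across and 34 mm high, top edge rounded, stands at its centre (peg top 46 mm above origin); z up
- square_base: fixed square steel base plate, 130 x 130 mm with a black rubber edge band 7 mm wide, lying on the table with no pedestal; otherwise like the round base (top face 12 mm, peg top 46 mm above origin at the centre of its underside); x and y axes parallel to its sides, z up
- round_large: loose round steel tier, 140 mm across (the larger), 0.3 kg: plate 6 mm thick on a dark wire pedestal of six legs, foot 60 mm across; origin at centre of foot, plate top at 51 mm. Grip: peg on plate centre, 20 mm across, 34 mm high, top at 85 mm. Pedestal open below: mouth 48 mm, narrowing over 25 mm to 27 mm; it drops over the peg below till its foot rests on that plate
- round_small: loose round steel tier, 100 mm across (the smaller), 0.2 kg: plate 6 mm thick on a dark wire pedestal of six legs, foot 60 mm across; origin at centre of foot, plate top at 51 mm. Grip: peg on plate centre, 20 mm across, 34 mm high, top at 85 mm. Pedestal open below: mouth 48 mm, narrowing over 25 mm to 27 mm; it drops over the peg below till its foot rests on that plate
- square_large: loose square steel tier, 120 x 120 mm (the larger), 0.3 kg: plate 6 mm thick on a dark wire pedestal of six legs, foot 60 mm across; origin at centre of foot, plate top at 51 mm. Grip: peg on plate centre, 20 mm across, 34 mm high, top at 85 mm. Pedestal open below: mouth 48 mm, narrowing over 25 mm to 27 mm; it drops over the peg below till its foot rests on that plate; x, y along sides
- square_small: loose square steel tier, 85 x 85 mm (the smaller), 0.2 kg: plate 6 mm thick on a dark wire pedestal of six legs, foot 60 mm across; origin at centre of foot, plate top at 51 mm. Grip: peg on plate centre, 20 mm across, 34 mm high, top at 85 mm. Pedestal open below: mouth 48 mm, narrowing over 25 mm to 27 mm; it drops over the peg below till its foot rests on that plate; x, y along sides
- nozzle_a: bystander: steel cone piping nozzle standing on its wide end, 32 mm across, 46 mm high; origin at centre of its underside
- nozzle_b: bystander: steel cone piping nozzle, 28 mm across, 40 mm high; origin at centre of its underside
- gel_bottle: bystander: small bottle with a pointed cap, 32 mm across, 85 mm high; origin at centre of its underside
- honey_jar: bystander: glass jar with a lid, 57 mm across, 100 mm high; origin at centre of its underside
There are look-alikes about, which are no part of the job. Leave any turquoise look-alike of the square_small alone.

How it is judged:
By the outcome, as a careful person would: the job done as asked, in the order asked, and still so for the second after the job is handed in, with the robot touching nothing.
It also fails if it takes over 104 s, if anything falls off the work surface, if the arm or the gripper's body presses on something with over 40 N, if the wrist force passes 120 N, or if a joint passes its speed limit or range.

## Working session

There is one attempt and no reset: what is moved stays moved. The work goes in short steps, Python scripts to look and compute and a shell command to move; the robot and the scene stay as the last step left them, time stands still between calls to the robot, and variables do not carry over. Pictures are saved under pics/ and viewed, at most 14 in all, crops included, and the job is handed in when it is done.

```bash
mkdir -p pics
cat > h.py <<'E'
import numpy as np, cv2
from plant import bot
from scipy.spatial.transform import Rotation as R
def cap(n):
    o=bot.get_obs(); p,d=bot.capture(n); c=bot.calibration(n)
    f=240/np.tan(np.radians(c["vertical_fov"])/2)
    if n=="wrist":
        T=np.eye(4); T[:3,:3]=R.from_euler('xyz',o["tcp_rot"]).as_matrix(); T[:3,3]=o["tool_pos"]
        W=T@np.array(c["tool_from_camera"])
    else:
        M=np.eye(4); M[:3,:3]=cv2.Rodrigues(np.array(c["rvec"],float))[0]; M[:3,3]=np.ravel(c["tvec"]); W=np.linalg.inv(M)
    return p,d,W,(f,c["cx"],c["cy"])
def cloud(d,W,k):
    v,u=np.mgrid[:480,:640]
    P=np.stack([(u-k[1])/k[0]*d,(v-k[2])/k[0]*d,d],-1)
    return P@W[:3,:3].T+W[:3,3]
def atz(u,v,z,W,k):
    r=W[:3,:3]@np.array([(u-k[1])/k[0],(v-k[2])/k[0],1]); return W[:3,3]+r*(z-W[2,3])/r[2]
E
python3 - <<'E'
from h import *
for n in ("top","side"):
    p,d,W,k=cap(n); cv2.imwrite(f"pics/{n}0.png",p[...,::-1]); np.savez(f"{n}0.npz",p=p,d=d,W=W,k=k); print(n,W.round(2),k)
print(bot.get_obs()); print(bot.grip_point_offset, bot.calibration("wrist"))
E
```

```text
top [[ 3.00000e-02 -9.90000e-01  1.60000e-01  2.74910e+02]
 [-1.00000e+00 -3.00000e-02  1.00000e-02  1.98940e+02]
 [-1.00000e-02 -1.60000e-01 -9.90000e-01  1.59895e+03]
 [ 0.00000e+00  0.00000e+00  0.00000e+00  1.00000e+00]] (np.float64(477.89855668506266), 314.0987728020241, 233.87804491568164)
side [[ 9.60000e-01 -9.00000e-02  2.50000e-01  1.67000e+02]
 [-2.70000e-01 -4.10000e-01  8.70000e-01 -1.09564e+03]
 [ 2.00000e-02 -9.10000e-01 -4.20000e-01  6.71650e+02]
 [ 0.00000e+00  0.00000e+00  0.00000e+00  1.00000e+00]] (np.float64(554.0536091784918), 329.48545660974474, 236.7237924695979)
{'time': 0.1, 'joint_positions': array([ 9.72006287e-01,  3.42645597e-01,  1.52487353e+00,  1.02557514e-05,
        1.27539284e+00, -1.45983227e-01]), 'dq': array([ 5.20709460e-05, -3.48822035e-03, -3.14591843e-03, -4.92551770e-04,
       -1.40140312e-03,  1.33589228e-03]), 'tau': array([ 1.78096474e-03, -4.32000124e+01, -2.44693816e+01,  7.18659908e-02,
        5.24919725e-02, -2.35393895e-05]), 'tool_pos': array([229.45938187, 471.82443762, 226.13506382]), 'tcp_rot': array([-3.14028880e+00, -2.01617229e-04,  2.68878272e+00]), 'contact_force': array([-0.53512098, -0.23682814,  0.48120168]), 'moment': array([ 0.02442996,  0.00570464, -0.00041626]), 'finger_force': 0.0, 'grip_width': 91.78205493146882}
-18.8 {'vertical_fov': 68.57290515004232, 'cx': 320.5925325934444, 'cy': 234.4329901281136, 'tool_from_camera': array([[-1.02506421e-03, -9.63056378e-01, -2.69297905e-01,
         7.19991758e+01],
       [ 9.99999170e-01, -7.76901346e-04, -1.02809401e-03,
         9.05168156e-01],
       [ 7.80894591e-04, -2.69298736e-01,  9.63056375e-01,
        -1.57583423e+02],
       [ 0.00000000e+00,  0.00000000e+00,  0.00000000e+00,
         1.00000000e+00]])}
```

View pics/top0.png

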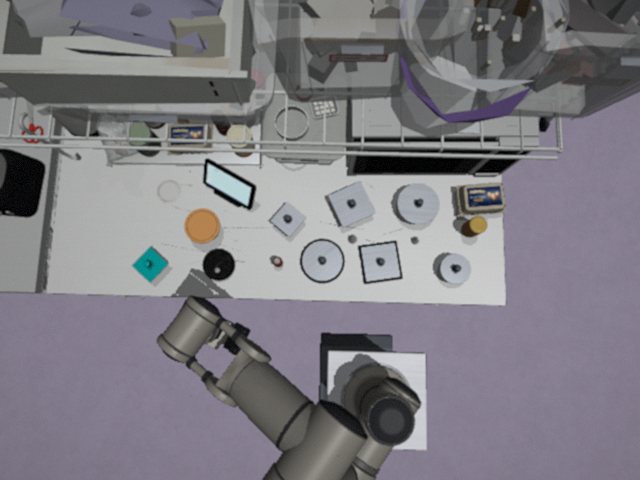

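View pics/side0.png

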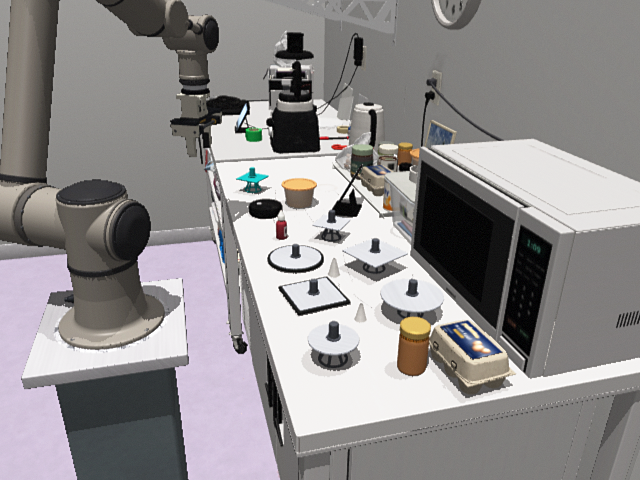

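The top view shows the bases at (322,261) for the round one and (380,262) for the square one. The tiers are square_small (287,219), square_large (351,204), round_large (416,204) and round_small (454,268). The nozzles are at (352,239) and (415,240), the bottle at (277,261), the jar at (474,227), and the turquoise decoy at (150,264). The side view agrees.

```bash
cat > m.py <<'E'
from h import *
z=np.load("top0.npz"); P=cloud(z["d"],z["W"],z["k"]); p=z["p"]
print("table z",np.median(P[215:220,440:450,2]))
for n,(u,v,h) in dict(rb=(322,261,12),sb=(380,262,12),ss=(287,219,51),sl=(351,204,51),rl=(416,204,51),rs=(454,268,51),dec=(150,264,51)).items():
    q=P[v-30:v+31,u-30:u+31]; m=((abs(q[...,2]-h)<(10 if h>20 else 5))).astype(np.uint8)
    _,l,st,_=cv2.connectedComponentsWithStats(m); c=1+np.argmax(st[1:,4])
    pts=q[l==c][:,:2].astype(np.float32); hz=np.median(q[l==c][:,2])
    r=cv2.minAreaRect(pts); e=cv2.minEnclosingCircle(pts)
    peg=q[(q[...,2]>h+20)&(q[...,2]<h+45)]
    print(n,hz.round(1),"rect",np.round(r[0],1),np.round(r[1],1),round(r[2],1),"circ",np.round(e[0],1),round(e[1],1),"pegpx",np.round(atz(u,v,h+34,z["W"],z["k"])[:2],1),"peg",peg.mean(0).round(1) if len(peg) else None,len(peg))
for n,(u,v) in dict(na=(352,239),nb=(415,240),bot=(277,261),jar=(474,227)).items():
    q=P[v-9:v+10,u-9:u+10].reshape(-1,3); t=q[q[:,2]>20]; print(n,t.mean(0).round(),t[:,2].max().round() )
for r in (130,150): print(r,P[r,280:500:20].round().tolist())
cv2.imwrite("pics/crop.png",cv2.resize(p[175:300,255:490,::-1],None,fx=3.4,fy=3.4,interpolation=cv2.INTER_CUBIC))
E
python3 m.py
```

```text
table z 0.06839598006729375
rb 11.6 rect [441. 187.] [147.1 148.9] 71.5 circ [441.5 186.5] 77.4 pegpx [433.7 187.5] peg [463.7 187.1  43.9] 42
sb 11.7 rect [441.2  -6.9] [132.5 129.2] 9.2 circ [441.3  -6.2] 88.5 pegpx [435.4  -1.4] peg [462.2  19.7  42. ] 43
ss 50.7 rect [571.5 302.9] [85.3 85.8] 51.5 circ [570.7 301.7] 57.8 pegpx [562.7 304. ] peg [569.9 302.7  83.7] 31
sl 50.5 rect [627.4  93.8] [120.  120.3] 26.0 circ [627.3  95. ] 82.8 pegpx [617.4  98.4] peg [626.   94.2  82.8] 33
rl 50.2 rect [ 634.9 -127.1] [136.9 137.3] 1.2 circ [ 634.3 -127.3] 70.9 pegpx [ 622.7 -111.7] peg [ 633.9 -125.9   82.1] 34
rs 50.6 rect [ 421.7 -245.3] [97.7 97.5] 57.1 circ [ 421.9 -245.4] 50.1 pegpx [ 418.4 -230.4] peg [ 420.8 -243.7   82.4] 35
dec 51.6 rect [409.4 746.9] [85.9 85.8] 49.9 circ [410.4 746.8] 57.7 pegpx [405.9 734.9] peg [409.  745.1  83.2] 37
na [507.  92.  85.] 1599.0
nb [ 517. -122.   32.] 45.0
bot [427. 330.  77.] 1599.0
jar [ 552. -294.   94.] 1599.0
130 [[834.0, 331.0, 159.0], [838.0, 268.0, 153.0], [836.0, 205.0, 161.0], [840.0, 141.0, 158.0], [780.0, 91.0, 313.0], [780.0, 35.0, 315.0], [782.0, -21.0, 315.0], [507.0, 73.0, 1012.0], [501.0, 52.0, 1029.0], [511.0, 20.0, 1007.0], [788.0, -246.0, 314.0]]
150 [[485.0, 254.0, 987.0], [485.0, 227.0, 987.0], [486.0, 201.0, 986.0], [774.0, 140.0, 156.0], [734.0, 88.0, 277.0], [735.0, 30.0, 276.0], [737.0, -27.0, 277.0], [738.0, -85.0, 277.0], [489.0, 42.0, 990.0], [742.0, -201.0, 273.0], [744.0, -259.0, 270.0]]
```

View pics/crop.png

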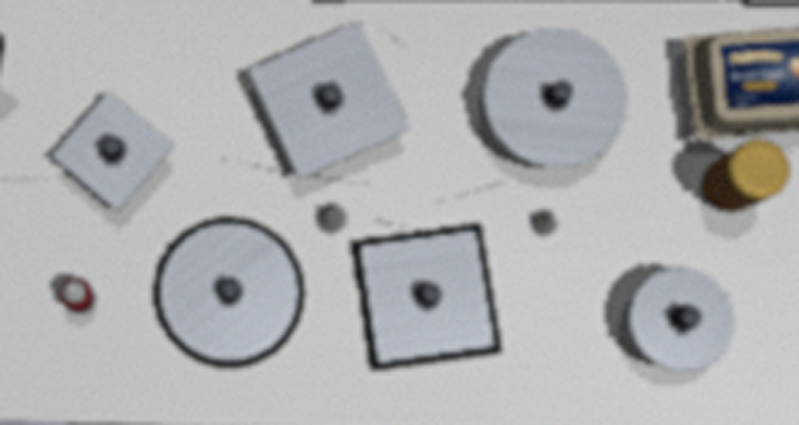

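The crop confirms it: the pegs are near full-frame (321.7,260) and (380.2,261) for the bases, (351,203) for square_large and (418,202.5) for round_large. Next I'll move to a central look pose for the wrist camera.

```bash
python3 -m crank '[[[1,-4,-2.6,-0.7,-3],[1,-8,-5.2,-1.4,-6],[1,-12,-8,-2.2,-9],[1,-16,-10.6,-3,-12],[1,-20,-13.3,-3.7,-15],[1,-24,-16,-4.4,-18],[1,-28,-18.6,-5.1,-20],[1,-32,-21.3,-5.8,-22],[1,-36,-24,-6.6,-24],[1,-39.7,-26.5,-7.3,-26]]]'
python3 - <<'E'
from h import *
p,d,W,k=cap("wrist"); np.savez("w0.npz",p=p,d=d,W=W,k=k); cv2.imwrite("pics/w0.png",p[...,::-1]); print(W.round(3),bot.get_obs())
E
```

```text
time: 1.1
tool_pos: [471.3, 58.0, 299.9]
tcp_rot: [3.141, -0.0, -3.14]
contact_force: [0.5, 0.9, 0.1]
grip_width: 91.6
finger_force: 0.0
[[-1.00000e-03  9.63000e-01  2.69000e-01  3.99709e+02]
 [ 1.00000e+00  1.00000e-03 -1.00000e-03  5.85710e+01]
 [-1.00000e-03  2.69000e-01 -9.63000e-01  4.57473e+02]
 [ 0.00000e+00  0.00000e+00  0.00000e+00  1.00000e+00]] {'time': 1.15, 'joint_positions': array([-0.04725953,  0.20197834,  1.51200397, -0.00375415,  1.42425431,
       -1.61764515]), 'dq': array([ 0.0933043 , -0.02491336,  0.0771133 ,  0.02434863, -0.02650352,
        0.22036014]), 'tau': array([  8.45801443, -40.92072845, -19.62607026,   1.94620818,
         1.71698973,   0.2440682 ]), 'tool_pos': array([474.72221375,  52.85088976, 300.54076274]), 'tcp_rot': array([-3.13772386,  0.00317732, -3.14145528]), 'contact_force': array([ 2.74689911, -5.24730157,  1.67496496]), 'moment': array([-0.16455268, -0.12252152,  0.00179029]), 'finger_force': 0.0, 'grip_width': 91.61897096465539}
```

View pics/w0.png

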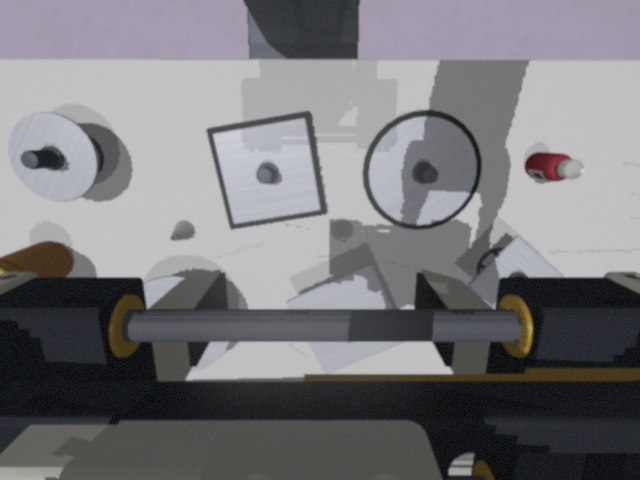

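The wrist view shows the square base peg at (267,173), the round base peg at (425,172) and round_small on the left. The gripper hides the far tiers. I'll retake it with the arm settled and measure from the depth.

```bash
cat > m2.py <<'E'
from h import *
def meas(P,u,v,h,w):
    q=P[max(v-w,0):v+w,max(u-w,0):u+w]; m=(abs(q[...,2]-h)<5).astype(np.uint8)
    _,l,st,_=cv2.connectedComponentsWithStats(m); c=1+np.argmax(st[1:,4])
    s=q[l==c]; pts=s[:,:2].astype(np.float32); r=cv2.minAreaRect(pts); e=cv2.minEnclosingCircle(pts)
    c0=np.array(r[0]); g=(q[...,2]>h+27)&(q[...,2]<h+40)&(np.hypot(q[...,0]-c0[0],q[...,1]-c0[1])<30); pg=q[g]
    rp=cv2.minEnclosingCircle(pg[:,:2].astype(np.float32)) if len(pg)>3 else None
    print("z",np.median(s[:,2]).round(1),"rect",np.round(r[0],1),np.round(r[1],1),round(r[2],1),"circ",np.round(e[0],1),round(e[1],1),"pegtop",rp and (np.round(rp[0],1),round(rp[1],1)),pg[:,2].max().round(1) if len(pg) else "")
if __name__=="__main__":
    for i in range(3): p,d,W,k=cap("wrist")
    np.savez("w1.npz",p=p,d=d,W=W,k=k); P=cloud(d,W,k)
    print("table",np.median(P[80:100,440:560,2]), bot.get_obs()["tool_pos"])
    meas(P,267,173,12,65); meas(P,425,172,12,65); meas(P,55,157,51,55)
    print("px peg",atz(267,173,46,W,k),atz(425,172,46,W,k))
    # rb/sb from top with correct peg filter
    z=np.load("top0.npz"); P=cloud(z["d"],z["W"],z["k"])
    for u,v,h in ((322,261,12),(380,262,12),(287,219,51),(351,204,51),(418,204,51),(454,268,51)): meas(P,u,v,h,28)
    z=np.load("side0.npz"); P=cloud(z["d"],z["W"],z["k"]); print("side")
    for u,v,h,w in ((296,256,12,40),(314,295,12,45),(331,222,51,30),(375,250,51,40),(411,295,51,45),(333,338,51,40)): meas(P,u,v,h,w)
E
python3 m2.py
```

```text
table -0.795253674139218 [470.66370926  59.49163618 299.18862009]
z 11.4 rect [443.8  -8.4] [130.  130.1] 9.4 circ [443.5  -8.3] 90.2 pegtop (array([443.5,  -8.1]), 9.8) 47.3
z 11.3 rect [443.1 185.5] [148.3 148.3] 45.4 circ [443.3 185.5] 74.9 pegtop (array([443. , 185.5]), 10.0) 48.4
z 50.8 rect [ 423.7 -245.4] [99.  99.2] 75.9 circ [ 423.2 -245.5] 50.4 pegtop (array([ 423.2, -245. ]), 10.3) 87.3
px peg [440.51133449  -3.56599366  46.        ] [440.19055053 178.92606834  46.        ]
z 11.6 rect [441. 187.] [147.1 148.9] 71.5 circ [441.5 186.5] 77.4 pegtop (array([440.5, 186.1]), 9.7) 49.7
z 11.7 rect [441.2  -6.9] [132.5 129.2] 9.2 circ [441.3  -6.2] 88.5 pegtop (array([441.2,  -7.1]), 9.3) 50.6
z 50.7 rect [571.1 303.1] [85.3 84.8] 51.8 circ [569.7 303.1] 57.0 pegtop (array([570.8, 302.6]), 9.6) 89.7
z 50.7 rect [627.4  93.8] [120.  120.4] 26.0 circ [627.8  94.2] 82.1 pegtop (array([627.2,  93.9]), 9.0) 89.4
z 50.5 rect [ 634.7 -127.2] [136.4 137.6] 88.0 circ [ 633.8 -127.1] 70.3 pegtop (array([ 634.7, -126.7]), 9.5) 90.7
z 50.8 rect [ 422.1 -244.7] [95.9 98.7] 79.4 circ [ 422.1 -244.8] 49.6 pegtop (array([ 421.1, -243.8]), 9.7) 90.1
side
z 13.3 rect [441.9 183. ] [150.1 149.1] 46.7 circ [439.8 183.6] 78.2 pegtop (array([438.6, 183.8]), 12.7) 49.8
z 13.1 rect [441.8 -10.1] [130.8 135.9] 9.0 circ [442.3  -9.1] 91.7 pegtop (array([442.1, -10.4]), 12.6) 49.3
z 52.3 rect [570.1 300.5] [91.  87.5] 51.4 circ [571.6 300. ] 60.1 pegtop (array([571.4, 299.1]), 10.8) 88.4
z 52.2 rect [627.9  90.5] [125.1 124.8] 25.9 circ [625.4  89.4] 83.8 pegtop (array([628.4,  88.7]), 10.9) 88.7
z 52.2 rect [ 634. -129.] [138.1 142.1] 8.2 circ [ 636.  -130.4] 74.2 pegtop (array([ 634.5, -131.2]), 10.1) 87.8
z 52.0 rect [ 422.  -249.6] [100.2  97.8] 76.5 circ [ 423.3 -248.2] 52.3 pegtop (array([ 423. , -247.2]), 11.0) 88.1
```

The depth measurements from all three cameras agree to within a few mm. Now I'll grasp round_large.

```bash
python3 -m crank '[[[1,-2,-2.3,2,0],[1,-4.5,-5,4,0],[1,-7,-8,6,0],[1,-9.5,-11,8,0],[1,-12,-13.7,10,0],[1,-14,-16,12,0],[1,-15.5,-17.7,14,0],[1,-16.4,-18.7,16,0],[1,-16.4,-18.7,17,0],[1,-16.4,-18.7,17,0]]]'
python3 - <<'E'
from h import *
from m2 import meas
p,d,W,k=cap("wrist");cv2.imwrite("pics/w2.png",p[...,::-1]); o=bot.get_obs(); print(o["tool_pos"],o["tcp_rot"])
P=cloud(d,W,k); m=(abs(P[...,2]-51)<4)&(np.hypot(P[...,0]-634,P[...,1]+127)<90); print(m.sum()); s=P[m][:,:2].astype(np.float32); print(cv2.minAreaRect(s),cv2.minEnclosingCircle(s))
g=P[(P[...,2]>78)&(P[...,2]<89)&(np.hypot(P[...,0]-634,P[...,1]+127)<25)]; print(len(g),cv2.minEnclosingCircle(g[:,:2].astype(np.float32)))
E
```

```text
time: 2.3
tool_pos: [633.5, -124.6, 127.8]
tcp_rot: [3.14, -0.004, -3.139]
contact_force: [-0.1, 0.1, 0.2]
grip_width: 91.8
finger_force: 0.0
[ 634.16689914 -124.76904856  129.36088244] [ 3.14054111e+00 -1.84023238e-03 -3.13913976e+00]
25685
((626.1587524414062, -127.55411529541016), (116.69880676269531, 139.18267822265625), 0.9445925354957581) ((636.8683471679688, -127.40631103515625), 69.71241760253906)
780 ((637.169189453125, -127.393310546875), 10.005326271057129)
```

View pics/w2.png

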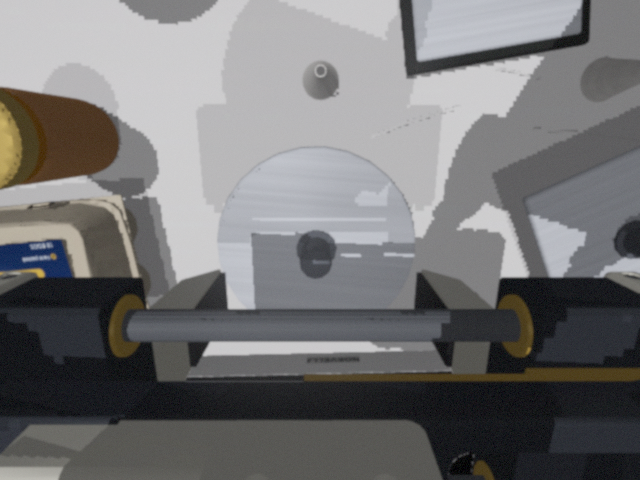

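The peg of round_large is about 2 mm beyond and 2 mm to the right of the tool axis, with its image at (316,252). I'll descend, grip and lift.

```bash
python3 -m crank '[[[1,-0.2,-0.1,1.5,0],[1,-0.2,-0.1,3.5,0],[1,-0.2,-0.1,5.5,0],[1,-0.2,-0.1,7.1,0],[0,-0.2,-0.1,7.1,0],[0,-0.2,-0.1,7.1,0],[0,-0.2,-0.1,7.1,0],[0,-0.2,-0.1,7.1,0],[0,-0.2,-0.1,7.1,0],[0,-0.2,-0.1,7.1,0]]]'; python3 -m crank '[[[0,0,0,0,0],[0,0,0,0,0],[0,0,0,-1,0],[0,0,0,-2.5,0],[0,0,0,-4.5,0],[0,0,0,-6.5,0],[0,0,0,-8.5,0],[0,0,0,-10,0],[0,0,0,-11,0],[0,0,0,-11,0]]]'
```

```text
time: 3.35
tool_pos: [637.1, -127.8, 59.2]
tcp_rot: [-3.141, 0.001, -3.141]
contact_force: [0.3, 0.5, -1.0]
grip_width: 48.3
finger_force: 0.0
time: 4.35
tool_pos: [637.5, -127.9, 170.4]
tcp_rot: [-3.141, 0.003, -3.141]
contact_force: [0.5, 0.5, -3.2]
grip_width: 18.5
finger_force: 30.0
```

The tier is gripped, but the fingers closed late, so I'll check how high on the peg they hold it.

```bash
cat > chk.py <<'E'
from h import *
import sys
p,d,W,k=cap("wrist"); n=sys.argv[1]; cv2.imwrite(f"pics/{n}.png",p[...,::-1]); o=bot.get_obs(); t=o["tool_pos"]
P=cloud(d,W,k)-t   # world axes, relative to TCP
m=(np.hypot(P[...,0],P[...,1])<95)&(P[...,2]<5)&(P[...,2]>-45); s=P[m]; 
h=np.histogram(s[:,2],60); zp=h[1][np.argmax(h[0])]; s=s[abs(s[:,2]-zp)<3]
A=np.c_[s[:,:2],np.ones(len(s))]; c=np.linalg.lstsq(A,s[:,2],rcond=None)[0]
xy=s[:,:2].astype(np.float32)
print("tool",t.round(1),o["tcp_rot"].round(4),"plate rel z",np.median(s[:,2]).round(1),"tilt deg",np.degrees(c[:2]).round(2),"n",len(s))
print("circ",cv2.minEnclosingCircle(xy),"rect",cv2.minAreaRect(xy), "grip",o["grip_width"].round(1),o["finger_force"])
E
python3 chk.py g1
```

```text
tool [ 637.  -127.7  169. ] [-3.1415e+00  6.0000e-04 -3.1406e+00] plate rel z -25.4 tilt deg [ 0.64 -0.28] n 27142Traceback (most recent call last):
  File "chk.py", line 10, in <module>
    print("circ",cv2.minEnclosingCircle(xy),"rect",cv2.minAreaRect(xy), "grip",o["grip_width"].round(1),o["finger_force"])
                                                                               ^^^^^^^^^^^^^^^^^^^^^
AttributeError: 'float' object has no attribute 'round'
```

View pics/g1.png

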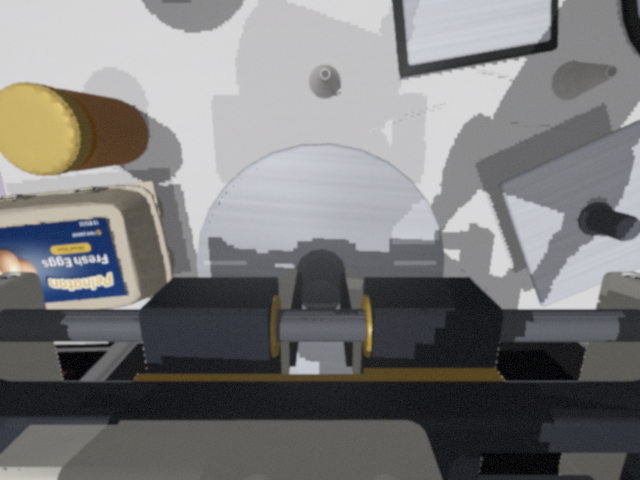

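The fingers grip only the top 9 mm of the peg, but the tier hangs level (tilt 0.6°). I'll carry it gently to the round base, and from now on close fully before lifting.

```bash
sed -i 's/o\["grip_width"\].round(1)/o["grip_width"]/' chk.py
python3 -m crank '[[[0,0.2,0.3,-0.2,0],[0,0.7,1.1,-0.5,0],[0,1.5,2.4,-0.8,0],[0,2.7,4.3,-1,0],[0,4.1,6.6,-1,0],[0,5.5,8.9,-1,0],[0,7,11.3,-1,0],[0,8.5,13.7,-1,0],[0,10,16.1,-1,0],[0,11.5,18.5,-1,0]]]'; python3 -m crank '[[[0,1.4,2.3,0,0],[0,2.8,4.6,0,0],[0,4.1,6.7,0,0],[0,5.3,8.6,0,0],[0,6.3,10.2,0,0],[0,7.1,11.5,0,0],[0,7.6,12.3,0,0],[0,7.9,12.8,0,0],[0,7.9,12.8,0,0],[0,7.9,12.8,0,0]]]'; python3 chk.py g2
```

```text
time: 5.4
tool_pos: [520.0, 59.0, 178.9]
tcp_rot: [3.141, -0.0, -3.14]
contact_force: [0.0, 0.8, -2.5]
grip_width: 18.5
finger_force: 30.0
time: 6.4
tool_pos: [442.9, 184.8, 178.7]
tcp_rot: [-3.141, 0.0, -3.141]
contact_force: [0.2, 0.9, -2.7]
grip_width: 18.6
finger_force: 30.0
tool [443.  184.7 178.7] [-3.1415e+00  2.0000e-04 -3.1411e+00] plate rel z -26.5 tilt deg [ 0.26 -0.25] n 27313
circ ((0.9469587206840515, 0.3755946755409241), 69.71843719482422) rect ((-5.142366409301758, 4.0643157958984375), (133.62686157226562, 125.46009826660156), 37.591224670410156) grip 18.49096644838115 29.996636509895325
```

View pics/g2.png

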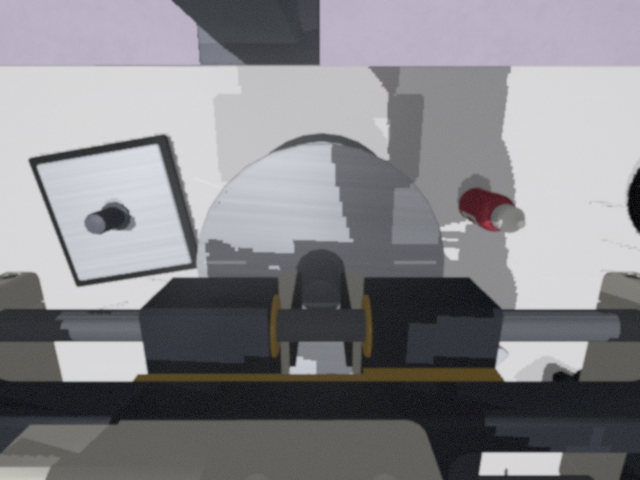

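round_large is over the round base, centred to 1 mm and level. Lowering it now, with the foot roughly 90 mm above the base top.

```bash
python3 -m crank '[[[0,0,0,1,0],[0,0,0,2.5,0],[0,0,0,4,0],[0,0,0,5,0],[0,0,0,6,0],[0,0,0,7,0],[0,0,0,7.8,0],[0,0,0,8.4,0],[0,0,0,8.7,0],[0,0,0,8.7,0]]]'; python3 chk.py g3
```

```text
time: 7.45
tool_pos: [442.5, 185.1, 91.5]
tcp_rot: [-3.142, -0.0, -3.141]
contact_force: [0.2, -0.4, -3.1]
grip_width: 18.3
finger_force: 30.0
tool [442.7 185.2  91.8] [ 3.1415e+00  2.0000e-04 -3.1406e+00] plate rel z -26.8 tilt deg [ 0.15 -0.24] n 27349
circ ((0.813988447189331, 0.21130527555942535), 69.72086334228516) rect ((-5.256115913391113, -3.4369735717773438), (125.41080474853516, 133.7079315185547), 51.796661376953125) grip 18.62097860368663 29.99663382768631
```

```bash
python3 -m crank '[[[0,0,0,0.15,0],[0,0,0,0.25,0],[0,0,0,0.25,0],[1,0,0,0.25,0],[1,0,0,0.2,0],[1,0,0,0.2,0],[1,0,0,0,0],[1,0,0,-2,0],[1,0,0,-5,0],[1,0,0,-9,0]]]'
python3 - <<'E'
from h import *
from m2 import meas
for i in range(3): p,d,W,k=cap("wrist")
P=cloud(d,W,k); t=bot.get_obs()["tool_pos"]; print(t)
s=P[(abs(P[...,2]-63)<6)&(np.hypot(*(P[...,:2]-t[:2]).transpose(2,0,1))<90)]
print(np.median(s[:,2]),cv2.minEnclosingCircle(s[:,:2].astype(np.float32)))
g=P[(P[...,2]>90)&(P[...,2]<101)&(np.hypot(*(P[...,:2]-t[:2]).transpose(2,0,1))<25)]; print(len(g),g[:,2].max(),cv2.minEnclosingCircle(g[:,:2].astype(np.float32)))
E
```

```text
time: 8.5
tool_pos: [441.6, 184.8, 181.8]
tcp_rot: [-3.141, -0.003, -3.141]
contact_force: [0.5, 1.0, 0.0]
grip_width: 70.1
finger_force: 0.0
[444.12577445 185.51070722 184.22528161]
62.481233880085966 ((444.04852294921875, 185.05072021484375), 69.75959014892578)
546 98.42014169613648 ((444.00921630859375, 185.2498016357422), 9.977910041809082)
```

round_large is seated: plate top at 62.5 mm and centred. Next is round_small.

```bash
cat > pk.py <<'E'
from h import *
import sys
x,y,h=map(float,sys.argv[1:4])
p,d,W,k=cap("wrist"); cv2.imwrite("pics/pk.png",p[...,::-1]); P=cloud(d,W,k); o=bot.get_obs(); t=o["tool_pos"]
r=np.hypot(P[...,0]-x,P[...,1]-y)
s=P[(abs(P[...,2]-h)<4)&(r<95)]; g=P[(abs(P[...,2]-h-32)<6)&(r<25)]
print("tool",t.round(1),o["tcp_rot"].round(3),"plate z",np.median(s[:,2]).round(1),"circ",cv2.minEnclosingCircle(s[:,:2].astype(np.float32)),"rect",cv2.minAreaRect(s[:,:2].astype(np.float32)))
if len(g): c=np.array(cv2.minEnclosingCircle(g[:,:2].astype(np.float32))[0]); print("peg",c,g[:,2].max(),"delta",c-t[:2])
E
python3 -m crank '[[[1,0.1,-2.5,0,0],[1,0.3,-7,0,0],[1,0.5,-12,0,0],[1,0.8,-17,0,0],[1,1,-22,0,0],[1,1.2,-27,1,0],[1,1.4,-32,2,0],[1,1.6,-36.5,3,0],[1,1.8,-40,4,0],[1,1.95,-42,4.5,0]]]'; python3 -m crank '[[[1,0,-0.7,0.2,0],[1,0,-1,0.5,0],[1,0,-1,0.5,0],[1,0,-1,0.5,0],[1,0,-1,0.5,0],[1,0,-1,0.5,0],[1,0,-1,0.5,0],[1,0,-1,0.5,0],[1,0,-1,0.5,0],[1,0,-1,0.5,0]]]'; python3 pk.py 423 -245 51
```

```text
time: 9.65
tool_pos: [422.2, -237.1, 134.7]
tcp_rot: [3.14, -0.002, 3.14]
contact_force: [0.7, 0.0, -0.4]
grip_width: 91.4
finger_force: 0.0
time: 10.65
tool_pos: [423.5, -244.9, 131.7]
tcp_rot: [3.142, 0.0, -3.141]
contact_force: [-0.9, 0.4, -0.8]
grip_width: 91.7
finger_force: 0.0
tool [ 423.5 -244.9  131.7] [ 3.142  0.    -3.141] plate z 50.5 circ ((423.5933532714844, -246.00955200195312), 49.85256576538086) rect ((423.3843688964844, -246.04507446289062), (98.483642578125, 98.97109985351562), 50.10386276245117)
peg [ 423.48040771 -245.89129639] 86.2534363427454 delta [-0.03336343 -0.96628693]
```

```bash
python3 -m crank '[[[0.5,0,-0.1,1.5,0],[0.5,0,-0.1,3.5,0],[0.5,0,-0.1,5.5,0],[0.5,0,-0.1,6.8,0],[0.5,0,-0.1,7.3,0],[0,0,-0.1,7.3,0],[0,0,-0.1,7.3,0],[0,0,-0.1,7.3,0],[0,0,-0.1,7.3,0],[0,0,-0.1,7.3,0]]]'; python3 -m crank '[[[0,0,0,0,0],[0,0,0,0,0],[0,0,0,0,0],[0,0,0,0,0],[0,0,0,-1.5,0],[0,0,0,-4,0],[0,0,0,-7,0],[0,0,0,-10.5,0],[0,0,0,-14,0],[0,0,0,-15,0]]]'; python3 chk.py g4
```

```text
time: 11.7
tool_pos: [423.7, -246.0, 59.2]
tcp_rot: [-3.141, 0.001, -3.141]
contact_force: [0.2, -0.2, 1.3]
grip_width: 19.3
finger_force: 30.0
time: 12.7
tool_pos: [424.5, -246.7, 211.6]
tcp_rot: [-3.138, 0.004, -3.14]
contact_force: [0.4, -0.3, -2.4]
grip_width: 19.2
finger_force: 30.0
tool [ 424.5 -246.7  211.4] [-3.1385  0.0038 -3.1405] plate rel z -8.6 tilt deg [ 0.36 -0.24] n 14511
circ ((0.22807204723358154, 0.40888383984565735), 50.06829833984375) rect ((-4.666593551635742, 3.890056610107422), (95.72827911376953, 88.07303619384766), 35.38674545288086) grip 19.32912066305052 29.99973714351654
```

```bash
python3 -m crank '[[[0,0,1,0,0],[0,-0.2,3.5,0,0],[0,-0.4,7.5,0,0],[0,-0.6,12,0,0],[0,-0.8,16.5,0,0],[0,-1,21,0,0],[0,-1.2,25.5,0,0],[0,-1.4,30,0,0],[0,-1.6,34,0,0],[0,-1.8,37.5,0,0]]]'; python3 -m crank '[[[0,-0.1,2.6,0,0],[0,-0.2,4.4,0,0],[0,-0.25,5.6,0,0],[0,-0.25,5.6,0,0],[0,-0.25,5.6,0,0],[0,-0.25,5.6,0.5,0],[0,-0.25,5.6,1.5,0],[0,-0.25,5.6,2.5,0],[0,-0.25,5.6,3,0],[0,-0.25,5.6,3,0]]]'; python3 chk.py g5
```

```text
time: 13.75
tool_pos: [439.1, 131.5, 206.3]
tcp_rot: [-3.141, -0.005, -3.14]
contact_force: [0.2, -0.2, -1.2]
grip_width: 19.5
finger_force: 30.0
time: 14.75
tool_pos: [443.0, 184.8, 177.6]
tcp_rot: [-3.141, -0.002, -3.141]
contact_force: [-0.5, 0.3, -2.5]
grip_width: 19.1
finger_force: 30.0
tool [443.4 184.9 178.2] [-3.1414e+00 -1.0000e-03 -3.1409e+00] plate rel z -9.4 tilt deg [ 0.01 -0.08] n 14534
circ ((-0.5059575438499451, 0.2956053912639618), 49.9892692565918) rect ((-5.304834365844727, 3.902679443359375), (95.5963363647461, 87.80003356933594), 35.08674621582031) grip 19.26793914835536 29.99970406293869
```

View pics/g5.png

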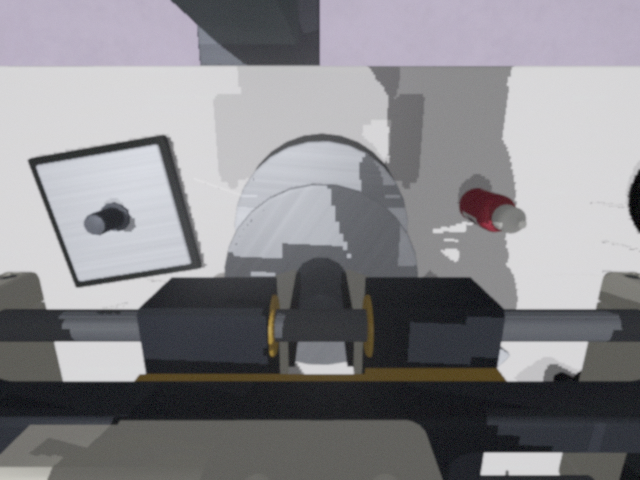

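round_small is over the tower, centred. Lowering it and releasing.

```bash
python3 -m crank '[[[0,-0.05,0,1,0],[0,-0.05,0,2,0],[0,-0.05,0,3,0],[0,-0.05,0,4,0],[0,-0.05,0,4.8,0],[0,-0.05,0,5.3,0],[0,-0.05,0,5.6,0],[0,-0.05,0,5.6,0],[0,-0.05,0,5.7,0],[0,-0.05,0,5.7,0]]]'; python3 -m crank '[[[0,0,0,0,0],[1,0,0,0,0],[1,0,0,0,0],[1,0,0,0,0],[1,0,0,0,0],[1,0,0,-2,0],[1,0,0,-5,0],[1,0,0,-8,0],[1,0,0,-8,0],[1,0,0,-8,0]]]'; python3 pk.py 443 185 114
```

```text
time: 15.8
tool_pos: [444.4, 185.2, 122.1]
tcp_rot: [3.141, 0.001, -3.141]
contact_force: [-0.2, -0.8, -1.2]
grip_width: 18.9
finger_force: 30.0
time: 16.8
tool_pos: [444.2, 185.2, 202.0]
tcp_rot: [3.141, 0.001, -3.141]
contact_force: [0.1, -0.8, -2.0]
grip_width: 86.3
finger_force: 0.0
tool [443.7 185.  201.2] [-3.142e+00 -1.000e-03 -3.141e+00] plate z 113.3 circ ((444.3897399902344, 185.41592407226562), 49.92634963989258) rect ((443.9498291015625, 185.6058349609375), (98.68582916259766, 98.68789672851562), 26.48480224609375)
peg [443.98791504 185.46643066] 149.0953122869885 delta [0.2923776  0.44680735]
```

The round stand is done: the upper plate is at 113.3 mm. Next is square_large.

```bash
python3 -m crank '[[[1,-1.5,-0.7,0,0],[1,-4.5,-2.2,0,0],[1,-8,-4,0,0],[1,-11.5,-5.7,1,0],[1,-14.5,-7.2,3,0],[1,-17,-8.4,5,0],[1,-18.5,-9.2,7,0],[1,-18.5,-9.2,7,0],[1,-18.5,-9.2,7,0],[1,-18.5,-9.2,7,0]]]'; python3 pk.py 629 93 51
python3 - <<'E'
from h import *
p,d,W,k=cap("wrist"); P=cloud(d,W,k)
m=(abs(P[...,2]-51)<4)&(np.hypot(P[...,0]-629,P[...,1]-93)<88); m[275:]=0
q=P[m]; hull=cv2.convexHull(q[:,:2].astype(np.float32))[:,0]
e=np.roll(hull,-1,0)-hull; L=np.hypot(*e.T); a=np.degrees(np.arctan2(e[:,1],e[:,0]))%90
for i in np.argsort(-L)[:8]: print(L[i].round(1),a[i].round(2),hull[i].round(1))
E
```

```text
time: 17.85
tool_pos: [629.1, 93.7, 132.5]
tcp_rot: [3.141, 0.001, -3.14]
contact_force: [0.1, -0.8, 0.1]
grip_width: 91.5
finger_force: 0.0
tool [629.2  93.8 132.9] [ 3.141e+00  1.000e-03 -3.140e+00] plate z 50.5 circ ((626.537353515625, 92.0406494140625), 81.54348754882812) rect ((629.76904296875, 93.44220733642578), (119.84182739257812, 119.97309112548828), 25.806917190551758)
peg [629.5760498   93.40751648] 86.01525848126437 delta [ 0.41532349 -0.39893296]
76.9 25.78 [628.  159.1]
72.8 0.08 [655.3  76.9]
58.4 25.88 [569.8  79.7]
34.5 89.84 [655.2  42.4]
28.9 24.9 [613.1  19.3]
25.4 25.29 [551.2 118.7]
17.6 25.58 [643.9 166.7]
16.1 27.19 [639.2  31.5]
```

```bash
python3 -m crank '[[[0.5,0,0,1.5,0],[0.5,0,0,3.5,0],[0.5,0,0,5.5,0],[0.5,0,0,6.8,0],[0.5,0,0,7.3,0],[0,0,0,7.3,0],[0,0,0,7.3,0],[0,0,0,7.3,0],[0,0,0,7.3,0],[0,0,0,7.3,0]]]'; python3 -m crank '[[[0,0,0,0,0],[0,0,0,0,0],[0,0,0,0,0],[0,0,0,-1.5,0],[0,0,0,-4,0],[0,0,0,-6.5,0],[0,0,0,-9,0],[0,0,0,-10.5,0],[0,0,0,-11,0],[0,0,0,-11,0]]]'; python3 chk.py g6
```

```text
time: 18.95
tool_pos: [629.5, 93.2, 59.3]
tcp_rot: [-3.142, 0.001, -3.141]
contact_force: [-0.5, -0.4, 2.2]
grip_width: 19.6
finger_force: 30.0
time: 19.95
tool_pos: [629.0, 93.3, 168.4]
tcp_rot: [3.142, -0.0, -3.141]
contact_force: [0.6, 0.6, -3.5]
grip_width: 19.0
finger_force: 30.0
tool [628.6  93.3 167.6] [ 3.1415e+00 -1.8000e-03 -3.1406e+00] plate rel z -8.1 tilt deg [ 0.07 -0.13] n 28538
circ ((-14.02800464630127, -6.445383548736572), 72.9277114868164) rect ((-1.1291561126708984, -0.40423583984375), (116.21125793457031, 119.920654296875), 25.77532386779785) grip 19.064185023182784 29.998164474964142
```

```bash
python3 -m crank '[[[0,0.8,-0.4,0,1],[0,2.5,-1.3,0,3],[0,5,-2.7,0,5],[0,7.5,-4.1,0,7],[0,10,-5.5,0,9],[0,12.5,-6.8,0,11],[0,15,-8.1,0,13],[0,17,-9.2,0,15],[0,18.2,-9.9,0,16.5],[0,18.55,-10.15,0,16.5]]]'; python3 -m crank '[[[0,0,0,0,0],[0,0,0,0,0],[0,0,0,0,0],[0,0,0,0,0],[0,0,0,0,0],[0,0,0,0,0],[0,0,0,0,0],[0,0,0,0,0],[0,0,0,0,0],[0,0,0,0,0]]]'; python3 chk.py g7
```

```text
time: 21.0
tool_pos: [442.4, -8.8, 168.4]
tcp_rot: [-3.142, -0.001, 2.853]
contact_force: [0.9, -0.4, -2.8]
grip_width: 19.5
finger_force: 30.0
time: 22.0
tool_pos: [443.8, -8.4, 168.7]
tcp_rot: [3.142, 0.0, 2.855]
contact_force: [0.2, -0.5, -3.1]
grip_width: 19.4
finger_force: 30.0
tool [443.8  -8.4 168.7] [ 3.1415 -0.      2.8546] plate rel z -8.8 tilt deg [ 0.07 -0.15] n 28513
circ ((-15.597102165222168, -1.8289059400558472), 72.79973602294922) rect ((-1.5700569152832031, 0.24277496337890625), (116.35791015625, 119.8851318359375), 9.253073692321777) grip 19.547375599370284 29.99810367822647
```

View pics/g7.png

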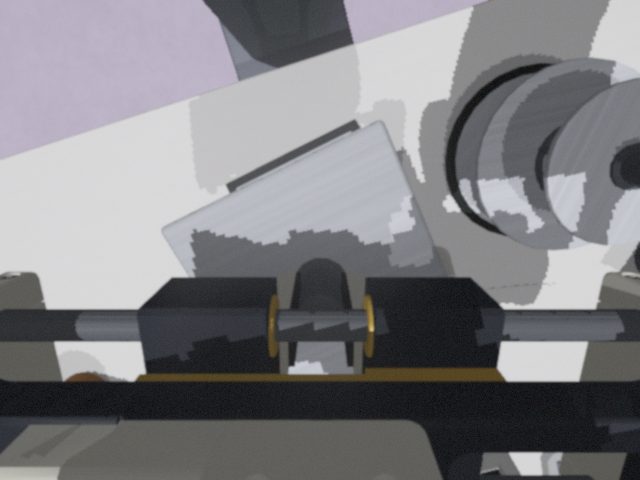

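square_large is at yaw 9.25° over the base and parallel to its edge. Lowering it and releasing.

```bash
python3 -m crank '[[[0,0,0,1,0],[0,0,0,2.5,0],[0,0,0,4,0],[0,0,0,5.5,0],[0,0,0,6.8,0],[0,0,0,7.8,0],[0,0,0,8.7,0],[0,0,0,9.3,0],[0,0,0,9.7,0],[0,0,0,9.8,0]]]'; python3 -m crank '[[[0,0,0,0,0],[0,0,0,0,0],[1,0,0,0,0],[1,0,0,0,0],[1,0,0,0,0],[1,0,0,0,0],[1,0,0,-3,0],[1,0,0,-7,0],[1,0,0,-11,0],[1,0,0,-11,0]]]'; python3 pk.py 443.6 -8.2 63
```

```text
time: 23.05
tool_pos: [444.1, -8.5, 71.1]
tcp_rot: [3.142, 0.001, 2.855]
contact_force: [-3.0, -0.4, 9.5]
grip_width: 19.0
finger_force: 30.0
time: 24.05
tool_pos: [446.7, -8.9, 185.4]
tcp_rot: [3.141, 0.01, 2.855]
contact_force: [-0.2, 1.5, -0.2]
grip_width: 78.8
finger_force: 0.0
tool [445.3  -8.6 182.9] [3.141 0.006 2.855] plate z 62.5 circ ((443.583740234375, -7.826461315155029), 83.40616607666016) rect ((443.97515869140625, -8.178268432617188), (119.92876434326172, 120.17587280273438), 9.246627807617188)
peg [443.76800537  -8.12939835] 98.07396643673698 delta [-1.53212784  0.50001234]
```

square_large is seated and aligned. Before going to square_small I'll check clearance, because the tablet stands near it.

Run:
```python
from h import *
z=np.load("top0.npz"); P=cloud(z["d"],z["W"],z["k"]).reshape(-1,3)
q=P[(abs(P[:,0]-572)<150)&(P[:,1]>300)&(P[:,1]<480)&(P[:,2]>15)&(P[:,2]<300)]
q=q[np.hypot(q[:,0]-571,q[:,1]-302)>62]
for y in range(300,480,20):
    s=q[(q[:,1]>=y)&(q[:,1]<y+20)]
    if len(s): print(y,len(s),"x",s[:,0].min().round(),s[:,0].max().round(),"z",s[:,2].min().round(),s[:,2].max().round())
y=2.8546; d=np.array([572.5-443.8,302-(-8.3)]); print("shift",d@[np.cos(y),np.sin(y)],d@[np.sin(y),-np.cos(y)])
```

```text
300 6 x 423.0 437.0 z 19.0 48.0
320 49 x 422.0 446.0 z 46.0 90.0
340 12 x 423.0 443.0 z 45.0 77.0
400 63 x 626.0 671.0 z 69.0 136.0
420 157 x 607.0 679.0 z 23.0 136.0
440 170 x 609.0 694.0 z 17.0 135.0
460 174 x 425.0 704.0 z 17.0 137.0
shift -35.59974351790522 334.03957589103027
```

```bash
python3 -m crank '[[[1,-0.1,1.5,-0.5,0],[1,-0.5,5,-1,-1],[1,-0.9,9,-1,-3],[1,-1.4,13.5,-1,-5],[1,-1.9,18,-1,-7],[1,-2.4,22.5,-1,-9],[1,-2.9,27,-1,-11],[1,-3.2,30.5,0,-13],[1,-3.5,32.7,1,-15],[1,-3.56,33.4,2,-16.5]]]'; python3 -m crank '[[[1,0,0,1,0],[1,0,0,2,0],[1,0,0,3,0],[1,0,0,3,0],[1,0,0,3,0],[1,0,0,3,0],[1,0,0,3,0],[1,0,0,3,0],[1,0,0,3,0],[1,0,0,3,0]]]'; python3 pk.py 572.5 302 51
```

```text
time: 25.1
tool_pos: [572.0, 303.8, 157.7]
tcp_rot: [-3.141, -0.003, -3.137]
contact_force: [-0.2, 0.5, -1.1]
grip_width: 91.8
finger_force: 0.0
time: 26.1
tool_pos: [572.5, 302.0, 130.8]
tcp_rot: [3.141, 0.0, -3.141]
contact_force: [-0.2, -0.2, 0.3]
grip_width: 91.8
finger_force: 0.0
tool [572.5 301.9 130.8] [ 3.141  0.    -3.141] plate z 50.4 circ ((572.4195556640625, 302.625), 58.09113693237305) rect ((573.3636474609375, 302.61163330078125), (84.96861267089844, 85.08793640136719), 51.12160110473633)
peg [573.10308838 302.56298828] 86.34360942971577 delta [0.61383189 0.6208182 ]
```

```bash
python3 -m crank '[[[0.5,-0.05,0.05,1.5,0],[0.5,-0.05,0.05,3.5,0],[0.5,-0.05,0.05,5.5,0],[0.5,-0.05,0.05,6.8,0],[0.5,-0.05,0.05,7.2,0],[0,-0.05,0.05,7.2,0],[0,-0.05,0.05,7.2,0],[0,-0.05,0.05,7.2,0],[0,-0.05,0.05,7.2,0],[0,-0.05,0.05,7.2,0]]]'; python3 -m crank '[[[0,0,0,0,0],[0,0,0,0,0],[0,0,0,0,0],[0,0,0,-1.5,0],[0,0,0,-4,0],[0,0,0,-7.5,0],[0,0,0,-11,0],[0,0,0,-14.5,0],[0,0,0,-16.5,0],[0,0,0,-17,0]]]'; python3 chk.py g8
```

```text
time: 27.15
tool_pos: [573.3, 302.5, 59.4]
tcp_rot: [3.141, 0.001, -3.141]
contact_force: [-0.6, 0.5, 2.6]
grip_width: 19.3
finger_force: 30.0
time: 28.15
tool_pos: [573.7, 302.7, 232.2]
tcp_rot: [3.14, 0.005, -3.141]
contact_force: [0.7, 0.1, -3.0]
grip_width: 19.3
finger_force: 30.0
tool [573.4 302.5 231. ] [ 3.1405e+00  2.9000e-03 -3.1406e+00] plate rel z -7.9 tilt deg [ 0.37 -0.04] n 13496
circ ((-1.5260295867919922, 1.9759480953216553), 57.20335388183594) rect ((0.1575183868408203, 0.45977020263671875), (84.62373352050781, 84.7899398803711), 51.020870208740234) grip 18.935377538621697 29.99889314174652
```

```bash
python3 -m crank '[[[0,0.3,-0.8,0,0],[0,1.1,-2.6,0,3],[0,2.3,-5.5,0,7],[0,3.7,-9,0,11],[0,5.2,-12.5,0,15],[0,6.7,-16,0,19],[0,8.2,-19.6,0,23],[0,9.7,-23.2,0,27],[0,10.9,-26.3,0,31],[0,11.9,-28.7,0,35]]]'
python3 - <<'E'
from h import *
y=-3.1411-np.radians(35); d=np.array([-10,-23.5]); print(d@[np.cos(y),np.sin(y)],d@[np.sin(y),-np.cos(y)])
E
```

```text
time: 29.2
tool_pos: [451.9, 13.5, 227.0]
tcp_rot: [-3.139, -0.003, 2.528]
contact_force: [-0.1, -0.6, -2.6]
grip_width: 19.7
finger_force: 30.0
-5.275215807705143 -24.988439290642738
```

```bash
python3 -m crank '[[[0,-0.3,-1.3,0,3],[0,-0.5,-2.2,0,6],[0,-0.53,-2.5,0,6.9],[0,-0.53,-2.5,0.5,6.9],[0,-0.53,-2.5,1.5,6.9],[0,-0.53,-2.5,3,6.9],[0,-0.53,-2.5,4,6.9],[0,-0.53,-2.5,4.5,6.9],[0,-0.53,-2.5,4.5,6.9],[0,-0.53,-2.5,4.5,6.9]]]'; python3 chk.py g9
```

```text
time: 30.2
tool_pos: [444.6, -8.2, 183.9]
tcp_rot: [3.141, 0.0, 2.412]
contact_force: [0.8, -0.5, -2.4]
grip_width: 19.6
finger_force: 30.0
tool [444.7  -8.2 184.1] [3.1410e+00 7.0000e-04 2.4115e+00] plate rel z -9.1 tilt deg [ 0.02 -0.18] n 13470
circ ((-0.09843254089355469, 2.9567956924438477), 57.67134475708008) rect ((-0.19396591186523438, 1.0487480163574219), (84.68547821044922, 84.75678253173828), 9.221726417541504) grip 19.195030990096196 29.998654425144196
```

View pics/g9.png

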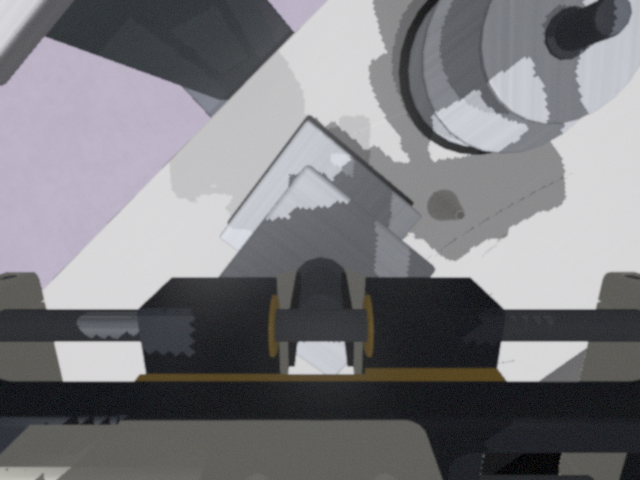

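square_small is over square_large, centred, yaw 9.2°, with its sides parallel. Lowering it 61 mm and releasing.

```bash
python3 -m crank '[[[0,0,0,1,0],[0,0,0,2,0],[0,0,0,3,0],[0,0,0,4,0],[0,0,0,5,0],[0,0,0,5.5,0],[0,0,0,5.8,0],[0,0,0,6,0],[0,0,0,6.2,0],[0,0,0,6.2,0]]]'; python3 -m crank '[[[0,0,0,0,0],[0,0,0,0,0],[1,0,0,0,0],[1,0,0,0,0],[1,0,0,0,0],[1,0,0,0,0],[1,0,0,-3,0],[1,0,0,-7,0],[1,0,0,-11,0],[1,0,0,-11,0]]]'; python3 pk.py 443.6 -8.2 114
```

```text
time: 31.25
tool_pos: [444.7, -8.3, 122.2]
tcp_rot: [3.141, 0.001, 2.411]
contact_force: [-0.2, 0.6, 0.8]
grip_width: 19.3
finger_force: 30.0
time: 32.25
tool_pos: [446.9, -8.7, 236.6]
tcp_rot: [3.136, 0.009, 2.411]
contact_force: [-0.1, 0.1, -0.1]
grip_width: 78.4
finger_force: 0.0
tool [445.6  -8.5 233.9] [3.139 0.005 2.411] plate z 113.2 circ ((444.34136962890625, -7.385908126831055), 58.429988861083984) rect ((444.59716796875, -7.657161712646484), (84.94415283203125, 85.154296875), 9.217630386352539)
peg [444.35778809  -7.36185598] 149.53190950457224 delta [-1.26073169  1.1169468 ]
```

Seated at 113.2 mm and aligned. I'll raise the arm and take one last side view before handing in.

```bash
python3 -m crank '[[[1,0,0,-2,0],[1,0,0,-4,0],[1,0,0,-6,0],[1,0,0,-7,0],[1,0,0,-7,0],[1,0,0,-7,0],[1,0,0,-7,0],[1,0,0,-7,0],[1,0,0,-7,0],[1,0,0,-7,0]]]'
python3 - <<'E'
from h import *
p,d,W,k=cap("side"); cv2.imwrite("pics/side1.png",p[...,::-1])
E
```

```text
time: 33.3
tool_pos: [444.2, -8.3, 301.5]
tcp_rot: [-3.141, -0.0, 2.411]
contact_force: [-0.2, 0.1, -0.6]
grip_width: 91.7
finger_force: 0.0
```

View pics/side1.png

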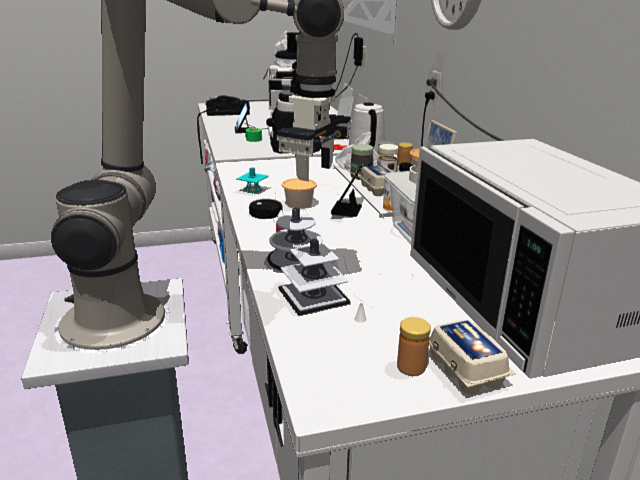

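Both stands are assembled, the square one near (314,275) and the round one near (294,240). The jar, nozzle and turquoise decoy are undisturbed and the gripper is clear.

```bash
python3 -c "from plant import bot; print(bot.close_job())"
```

```text
the job is handed in; nothing more can be done
None
```

Both dessert stands are assembled with all four tiers seated, the square tiers lined up with their base to within about 0.2°, and the job was handed in at about 33 s of the 104 s allowed; I did not see the judge's result.

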